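# Put three potted plants back on their own saucers

## Robot

A 6-joint arm with a two-finger parallel gripper is mounted at the origin on the work surface. World frame = base frame: x ahead of the robot, y to its left, z up, the work surface at z = 0. Lengths are in m, angles in rad, forces in N, time in s.
With the tool pointing down it reaches from about 0.325 to 0.85 m from the base axis. Payload 15.5 kg.
Tool frame: the origin (TCP) lies midway between the tips of the shut fingers; the grasp point (between the pads) lies 19 mm behind it (pinch_z is the distance from the TCP to the grasp point, in m); z points along the fingers, y is the line along which they close (so a half turn about z gives the same grasp; the last joint's range is limited). The gripper opens to 91 mm and grips with 3 to 60 N. Pads are 32 mm wide; open, the fingers measure 118 mm over their backs; the gripper's body (76 mm by 178 mm) begins 60 mm behind the grasp point.
Start: joints at [-1.28, 0.494, 1.345, -0, 1.302, -0.096], TCP at [0.236, -0.579, 0.214] pointing down, gripper open.
Joint ranges: [-2.91, 2.91], [-0.82, 2.16], [0.22, 2.67], [-1.22, 4.37], [0.12, 2.79], [-3.08, 3.08]. Speed limits (rad/s): [1.89, 1.89, 2.57, 3.01, 3.01, 3.01].

## Interface

Orientations are given as a rotation vector (axis times angle).
In Python, from workcell import * gives the robot as it stands.
- The arm moves only by the tool apply_moves, never from a script. Its argument "motion" is a list of rows, each an object with "slide": the shift along the tool's x, y, z in cm, a list of three; "twist": the turn, a rotation vector about the tool's x, y, z in rad, a list of three. A call has 1 to 5 rows; each row shifts and turns the commanded pose from where the row before left it, along the tool's axes as they then stand; what a row does not reach is not made up. A row lasts 1/8 s, in which the tool goes at most 62.5 mm and 10.7 degrees, less where a joint would pass 70% of its speed; a pose out of reach is approached as far as the arm can. A call is refused whole if a number of a shift passes 6.25 or a number of a turn 0.188, either way. A call with a gripper value outside its range is refused whole. "gripper" is the finger opening in cm, from 0 to 9.12, set as the call begins (left out, the last holds). The fingers move at their own pace and stop on an object; "squeeze" is the grip in N (left out, the last holds). Time passes only in rows, so rows that do not move let the fingers close. It gives the time, the measured TCP pose, the force, the opening and the grip force at its end, in the units of the state.
- get_obs(): the state, without advancing time (a new reading comes with each control period).
- capture(name): name is "scene" or "top" or "wrist"; returns the picture (400x640x3 uint8, red, green, blue); there is no depth.
- camera_info(name): a dict with "camera_matrix" (3x3 intrinsics, pixels), "pose" (4x4, takes a point from camera to world coordinates); the wrist camera has in their place "hand_eye" (4x4, takes a point from camera to tool coordinates, whose origin is the TCP and whose axes are the flange's). Camera axes: x right, y up, looking along -z (the intrinsics and any distortion apply to the point x, -y, -z); pixel columns grow to the right and rows downward; lengths in m; the calibration is good to about 2 mm. A picture is of the moment at which its call begins: read the wrist's pose just before it. camera_info takes no time and is no camera call.
- job_done(): hands the job in; it is judged then, once.
The state is a dict: "time_s": time; "joint_pos": joint angles; "qd": joint speeds; "tau": joint torques, N m; "ee_pos": TCP position; "eef_rot": TCP orientation; "contact_force": force on the tool from outside, world axes, zero at the start; "ft_torque": the same for the moment, N m; "opening": opening from 0.0 (shut) to 1.0 (fully open); "grip_force": force on a finger pad.
Only numpy, scipy, OpenCV 4.12 (cv2) and the standard library are available. Lean on these libraries where they do the work, as an engineer would, in place of code of your own. Each camera call takes 0.05 s, during which the arm holds its last target. There are 200 camera calls.

## Task

The three terracotta plant pots got mixed up, each standing on a saucer of the wrong shape. Put every pot in the middle of the white saucer of its own shape - round on round, square on square, oblong on oblong and lying lengthwise along it - keeping the pots upright. Wet pots mark the wood, so never stand one on the bare table: the cork mat is free for parking a pot on the way. Leave the candle and the remote control where they are.

Things in the scene. Friction and masses are not known exactly. Their poses are not given: they have to be found in the camera images.
- pot_round: round terracotta pot with one small ball cactus, straight sides, outer diameter 58, 60 tall to the rim, the plant reaches 81 above the underside; about 0.25 kg; loose; origin at the centre of its underside, z up
- pot_square: square terracotta pot with a pale leafy rosette, straight sides, 56 x 56, 60 tall to the rim, the plant reaches about 73 above the underside; about 0.25 kg; loose; origin at the centre of its underside, x and y along its sides, z up
- pot_oblong: oblong terracotta trough with a row of three small ball cacti, straight sides, 96 long (its x) x 52 wide (its y), 60 tall to the rim, the plants reach 74 above the underside; about 0.35 kg; loose; origin at the centre of its underside, z up
- saucer_round: round saucer, diameter 116, white glazed ceramic, fixed to the table, flat on top with no rim, 10 mm thick; origin at the centre of its underside (its top is 10 mm above the origin)
- saucer_square: square saucer, 104 x 104, white glazed ceramic, fixed to the table, flat on top with no rim, 10 mm thick; origin at the centre of its underside (its top is 10 mm above the origin), x and y along its sides
- saucer_oblong: oblong saucer, 150 long (its x) x 84 wide (its y), white glazed ceramic, fixed to the table, flat on top with no rim, 10 mm thick; origin at the centre of its underside (its top is 10 mm above the origin)
- cork_mat: square brown cork mat, 130 x 130, 6 mm thick, fixed, empty at the start; origin at the centre of its underside
- candle: bystander: white candle in a clear glass, diameter 72, 85 tall, 0.4 kg, loose; origin at the centre of its underside
- remote: bystander: black remote control lying flat, 155 long (its x) x 44 wide x 20 tall, loose; origin at the centre of its underside
There are look-alikes about, which are no part of the job. What is shaped like the pot_oblong but red is not meant.

How it is judged:
By the outcome, as a careful person would: the job done as asked, in the order asked, and still so for the second after the job is handed in, with the robot touching nothing.
It also fails if it takes over 120 s, if anything falls off the work surface, if the arm or the gripper's body presses on something with over 40 N, if the wrist force passes 120 N, or if a joint passes its speed limit or range.

## Working session

There is one attempt and no reset: what is moved stays moved. The work goes in short steps, Python scripts to look and compute and a tool call to move; the robot and the scene stay as the last step left them, time stands still between calls to the robot, and variables do not carry over. Pictures are saved under pics/ and viewed, at most 14 in all, crops included, and the job is handed in when it is done.

Besides the shell and the picture viewer there is one more tool, called after ">>>" by a JSON object that holds its "name" and its "arguments", one argument or row to a line. apply_moves: Moves the arm, as the interface text tells. Its arguments: {"type":"object","properties":{"motion":{"type":"array","items":{"type":"object","properties":{"slide":{"type":"array","items":{"type":"number"}},"twist":{"type":"array","items":{"type":"number"}}}}},"gripper":{"type":"number"},"squeeze":{"type":"number"}},"required":["motion"]}

```bash
mkdir -p pics; cat > a.py <<'E'
from workcell import *
import cv2,numpy as np
for n in("scene","top"):
    cv2.imwrite(f"pics/{n}0.png",capture(n)[:,:,::-1])
    i=camera_info(n);print(n,{k:np.round(np.array(v),4).tolist() if k!='name' else v for k,v in i.items()})
i=camera_info("wrist");print(i)
o=get_obs();print(o)
E
python3 a.py; ls
```

```text
scene {'camera_matrix': [[481.178, 0.0, 324.585], [0.0, 481.178, 197.8846], [0.0, 0.0, 1.0]], 'pose': [[-0.8048, -0.5062, 0.3099, 0.8215], [0.5935, -0.6848, 0.4228, 0.5167], [-0.0018, 0.5242, 0.8516, 1.049], [0.0, 0.0, 0.0, 1.0]]}
top {'camera_matrix': [[417.0028, 0.0, 323.6168], [0.0, 417.0028, 197.6912], [0.0, 0.0, 1.0]], 'pose': [[0.011, 0.9975, -0.07, 0.4119], [-0.9998, 0.0097, -0.0192, 0.0044], [-0.0185, 0.0702, 0.9974, 0.9365], [0.0, 0.0, 0.0, 1.0]]}
{'camera_matrix': array([[330.81747435,   0.        , 324.24666129],
       [  0.        , 330.81747435, 205.1579253 ],
       [  0.        ,   0.        ,   1.        ]]), 'hand_eye': array([[-3.08892672e-04,  9.65412920e-01,  2.60725524e-01,
         7.30820932e-02],
       [ 9.99999881e-01,  1.99942055e-04,  4.44398351e-04,
        -1.05122305e-04],
       [ 3.76897913e-04,  2.60725630e-01, -9.65412867e-01,
        -1.71581836e-01],
       [ 0.00000000e+00,  0.00000000e+00,  0.00000000e+00,
         1.00000000e+00]])}
{'time_s': 0.1, 'joint_pos': array([-1.27953207e+00,  4.94122918e-01,  1.34604224e+00, -1.39097598e-05,
        1.30245983e+00, -9.55174784e-02]), 'qd': array([ 0.00124296, -0.00101934, -0.00305414,  0.00059943,  0.00072896,
       -0.00040619]), 'tau': array([-1.97621744e-04, -8.80234551e+01, -3.82547665e+01,  7.07004732e-02,
        4.81704064e-02, -1.17607105e-04]), 'ee_pos': array([ 0.23565389, -0.57853202,  0.21340584]), 'eef_rot': array([-3.08201962e+00, -6.03583795e-01,  1.79361764e-04]), 'contact_force': array([-0.17997234, -0.54534696, -0.8124879 ]), 'ft_torque': array([-0.03137551, -0.00662936, -0.04753489]), 'grip_force': 0.0, 'opening': 0.999518275939753}
a.py
pics
```

View pics/top0.png

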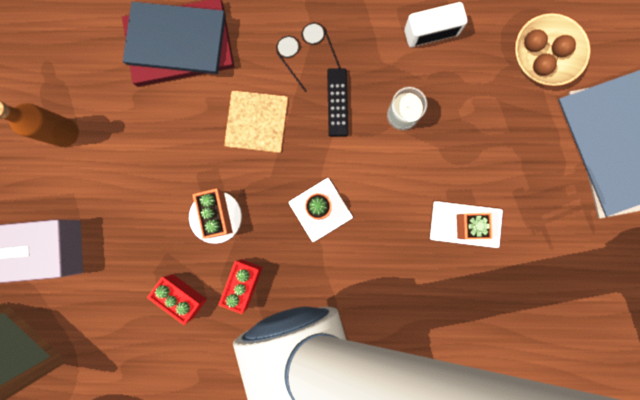

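View pics/scene0.png

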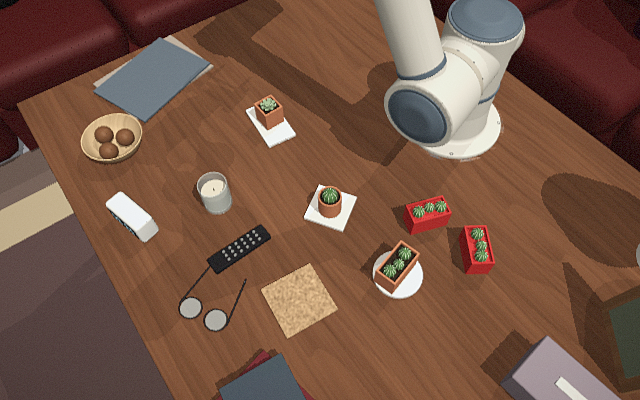

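The top view shows the oblong pot on the round saucer (215,216), the round pot on the square saucer (320,210), the square pot on the oblong saucer (467,225), and the mat at (256,121). Red look-alike troughs stand at (175,300) and (240,287). The scene view agrees, with the oblong pot at (397,268), the round pot at (330,203), and the square pot at (268,113).

```bash
cat > h.py <<'E'
from workcell import *
import cv2,numpy as np
from scipy.spatial.transform import Rotation as R
def cam(n,o=None):
    i=camera_info(n)
    if n!="wrist": return i["camera_matrix"],i["pose"]
    T=np.eye(4);T[:3,:3]=R.from_rotvec(o["eef_rot"]).as_matrix();T[:3,3]=o["ee_pos"]
    return i["camera_matrix"],T@i["hand_eye"]
def ray(c,uv):
    K,P=c;uv=np.atleast_2d(uv).astype(float)
    d=np.c_[(uv-K[:2,2])/[K[0,0],K[1,1]],np.ones(len(uv))]*[1,-1,-1]
    return P[:3,3],d@P[:3,:3].T
def onz(c,uv,z):
    o,d=ray(c,uv);return (o+d*((z-o[2])/d[:,2])[:,None])[:,:2]
def tri(c1,a,c2,b):
    o1,d1=ray(c1,a);o2,d2=ray(c2,b)
    A=np.c_[d1[0],-d2[0]];s=np.linalg.lstsq(A,o2-o1,rcond=None)[0]
    p,q=o1+s[0]*d1[0],o2+s[1]*d2[0];return (p+q)/2,np.linalg.norm(p-q)
def white(im):
    h=cv2.cvtColor(im,cv2.COLOR_RGB2HSV);return ((h[...,1]<45)&(h[...,2]>150)).astype(np.uint8)*255
def terra(im): # terracotta incl. plant seen inside
    h=cv2.cvtColor(im,cv2.COLOR_RGB2HSV);return ((h[...,0]>=5)&(h[...,0]<=16)&(h[...,1]>120)&(h[...,2]>90)).astype(np.uint8)*255
def green(im):
    h=cv2.cvtColor(im,cv2.COLOR_RGB2HSV);return ((h[...,0]>30)&(h[...,0]<90)&(h[...,1]>40)).astype(np.uint8)*255
def blobs(m,lo=60):
    cs,_=cv2.findContours(m,cv2.RETR_EXTERNAL,cv2.CHAIN_APPROX_NONE)
    return [c[:,0] for c in cs if cv2.contourArea(c)>lo]
E
cat > b.py <<'E'
from h import *
out=[]
for n,cs in (("top",[(215,216),(320,210),(467,225)]),("scene",[(397,268),(330,203),(268,118)])):
    im=cv2.imread(f"pics/{n}0.png")[:,:,::-1].copy();c=cam(n)
    for k,(u,v) in zip("oblong round square".split(),cs):
        z=cv2.resize(im[v-36:v+36,u-50:u+50],None,fx=4,fy=4,interpolation=cv2.INTER_CUBIC)[:,:,::-1];out.append(z)
    W=white(im)
    for (u,v) in cs:
        B=[b for b in blobs(W,20) if np.abs(b.mean(0)-[u,v]).max()<45]
        h=cv2.convexHull(np.vstack(B))[:,0]; p=onz(c,h,.01).astype(np.float32)*1000
        r=cv2.minAreaRect(p);print(n,np.round(r[0],1),np.round(r[1],1),round(r[2],1),"circ",cv2.minEnclosingCircle(p))
    m=blobs(cv2.inRange(cv2.cvtColor(im,cv2.COLOR_RGB2HSV),(15,60,150),(28,170,255)),1500)
    for b in m:
        p=onz(c,b,.006).astype(np.float32)*1000;print("mat?",n,cv2.minAreaRect(p))
    if n=="top":
        for g in ((407,108),(338,102),(175,300),(240,287)): print(g,onz(c,g,.06))
M=np.vstack([np.hstack(out[:3]),np.hstack(out[3:])])
cv2.imwrite("pics/m1.png",cv2.resize(M,(800,384)))
E
python3 b.py
```

```text
top [425.2 263.1] [103.5 117.4] 16.8 circ ((432.0914306640625, 265.1542663574219), 59.08332443237305)
top [450.8  29.8] [106.7 106.4] 32.2 circ ((450.7555236816406, 29.350812911987305), 72.32386779785156)
top [ 421.8 -292.1] [152.6  86.5] 83.7 circ ((421.845947265625, -292.26080322265625), 85.3381576538086)
mat? top ((650.9100341796875, 179.10400390625), (129.0847625732422, 129.27951049804688), 83.8104248046875)
mat? top ((821.2578735351562, -493.5701904296875), (166.91839599609375, 167.4254913330078), 81.5391845703125)
(407, 108) [[ 0.66678416 -0.1543586 ]]
(338, 102) [[ 0.67903003 -0.00722223]]
(175, 300) [[0.25654962 0.32890024]]
(240, 287) [[0.28516348 0.19352681]]
scene [434.6 268.5] [105.9 114.9] 30.8 circ ((430.43377685546875, 266.0921630859375), 59.39896774291992)
scene [448.4  30.8] [109.  104.9] 32.3 circ ((447.71051025390625, 30.37944221496582), 74.02565002441406)
scene [ 418.3 -291.1] [157.1  85. ] 83.5 circ ((421.22100830078125, -290.9381408691406), 86.12313842773438)
mat? scene ((647.9295043945312, 179.10592651367188), (131.04881286621094, 129.62362670898438), 83.86441802978516)
mat? scene ((1062.8079833984375, -398.8064270019531), (181.3384246826172, 118.1988754272461), 0.3153112828731537)
mat? scene ((797.1480712890625, -514.8057250976562), (165.78375244140625, 164.65223693847656), 53.51883316040039)
```

View pics/m1.png

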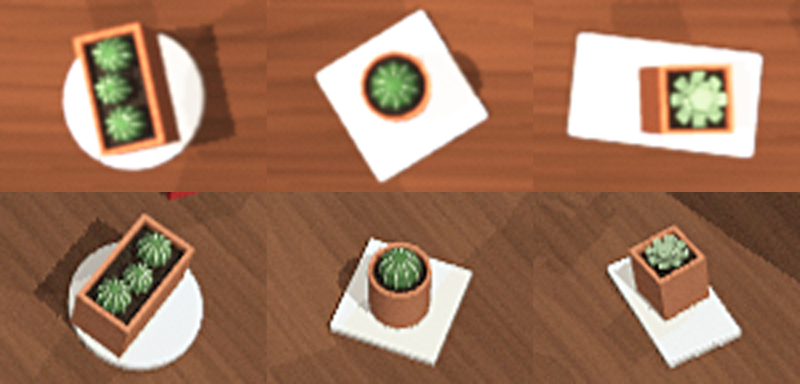

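```bash
cat >> h.py <<'E'
def rows(target,yaw,n,o=None,dec=(1,2)):
    """rows from the present pose to target (m) / tool-x yaw (deg), tool down; yaw taken modulo 180"""
    o=o or get_obs();M=R.from_rotvec(o["eef_rot"]).as_matrix()
    y0=np.degrees(np.arctan2(M[1,0],M[0,0]));dy=yaw-y0; dy=(dy+90)%180-90
    print("now",np.round(o["ee_pos"]*1000,1),"yaw %.1f tilt %.3f q6 %.2f"%(y0,np.degrees(np.arccos(-M[2,2])),o["joint_pos"][5]),"t",o["time_s"],"dyaw %.1f"%dy)
    d=(np.array(target)-o["ee_pos"])/n;tw=-np.radians(dy)/n
    err=np.zeros(3)
    for k in range(n):
        Mk=M@R.from_rotvec([0,0,np.round(tw,dec[1])*k]).as_matrix()
        s=Mk.T@(d*100+err);r=np.round(s,dec[0]);err=Mk@(s-r)
        print({"slide":r.tolist(),"twist":[0,0,round(tw,dec[1])]})
E
python3 - <<'E'
from h import *
t,s=cam("top"),cam("scene")
for n,a,b in(("oblong",(210.4,213.4),(397.8,261.8)),("round",(318.4,206.2),(330.2,196.6)),("square",(479.2,226.1),(269,105.6))):
    print(n,*tri(t,a,s,b))
rows([.46,.035,.19],20,12)
E
```

```text
oblong [0.43562017 0.25881064 0.06999134] 0.004883115460444928
round [0.45318382 0.03329253 0.06782775] 0.004553359300649692
square [ 0.41465155 -0.29708285  0.07107409] 0.006847370459447925
now [ 235.7 -578.5  213.4] yaw 22.2 tilt 0.059 q6 -0.10 t 0.1 dyaw -2.2
{'slide': [3.7, -4.0, 0.2], 'twist': [0, 0, np.float64(0.0)]}
{'slide': [3.6, -4.1, 0.2], 'twist': [0, 0, np.float64(0.0)]}
{'slide': [3.7, -4.0, 0.2], 'twist': [0, 0, np.float64(0.0)]}
{'slide': [3.6, -4.0, 0.2], 'twist': [0, 0, np.float64(0.0)]}
{'slide': [3.7, -4.0, 0.2], 'twist': [0, 0, np.float64(0.0)]}
{'slide': [3.7, -4.1, 0.2], 'twist': [0, 0, np.float64(0.0)]}
{'slide': [3.6, -4.0, 0.2], 'twist': [0, 0, np.float64(0.0)]}
{'slide': [3.7, -4.0, 0.2], 'twist': [0, 0, np.float64(0.0)]}
{'slide': [3.6, -4.1, 0.2], 'twist': [0, 0, np.float64(0.0)]}
{'slide': [3.7, -4.0, 0.2], 'twist': [0, 0, np.float64(0.0)]}
{'slide': [3.7, -4.0, 0.2], 'twist': [0, 0, np.float64(0.0)]}
{'slide': [3.6, -4.1, 0.2], 'twist': [0, 0, np.float64(0.0)]}
```

>>> {"name": "apply_moves", "arguments": {
  "motion": [
    {"slide": [3.7, -4.0, 0.2]},
    {"slide": [3.7, -4.0, 0.2]},
    {"slide": [3.7, -4.0, 0.2]},
    {"slide": [3.6, -4.1, 0.2]},
    {"slide": [3.6, -4.1, 0.2]}
  ],
  "gripper": 9.12,
  "squeeze": 20
}}

```text
invalid input
```

>>> {"name": "apply_moves", "arguments": {
  "motion": [
    {"slide": [3.7, -4.0, 0.2]},
    {"slide": [3.7, -4.0, 0.2]},
    {"slide": [3.7, -4.0, 0.2]},
    {"slide": [3.6, -4.1, 0.2]},
    {"slide": [3.6, -4.1, 0.2]}
  ]
}}

```text
invalid input
```

>>> {"name": "apply_moves", "arguments": {
  "motion": [
    {"slide": [3.7, -4.0, 0.2]},
    {"slide": [3.7, -4.0, 0.2]},
    {"slide": [0, 0, 0]},
    {"slide": [0, 0, 0]}
  ]
}}

```text
invalid input
```

```bash
cat > w.py <<'E'
import sys
from h import *
o=get_obs();im=capture("wrist");n=sys.argv[1]
cv2.imwrite(f"pics/{n}.png",im[:,:,::-1]);np.save(f"pics/{n}.npy",np.r_[o["ee_pos"],o["eef_rot"]])
print(o["ee_pos"],o["eef_rot"],o["time_s"],o["joint_pos"],o["contact_force"])
E
python3 w.py w1
```

```text
[ 0.23565389 -0.57853202  0.21340584] [-3.08201962e+00 -6.03583795e-01  1.79361764e-04] 0.1 [-1.27953207e+00  4.94122918e-01  1.34604224e+00 -1.39097598e-05
  1.30245983e+00 -9.55174784e-02] [-0.17997234 -0.54534696 -0.8124879 ]
```

View pics/w1.png

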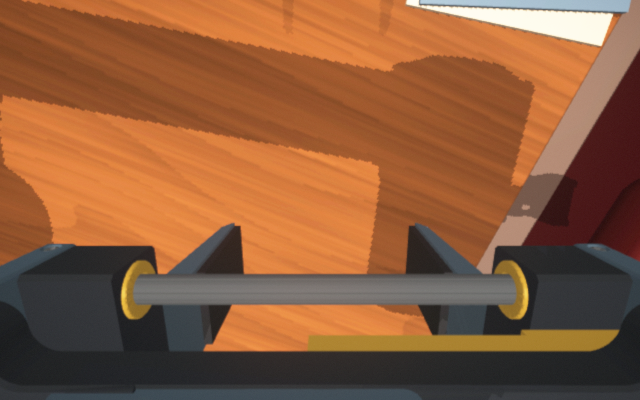

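The wrist view shows the fingertips near (240,225) and (410,225), with image-up along tool +x. The moves were refused, presumably because the twist field is required.

>>> {"name": "apply_moves", "arguments": {
  "motion": [
    {"slide": [3.7, -4.0, 0.2], "twist": [0, 0, 0]},
    {"slide": [3.7, -4.0, 0.2], "twist": [0, 0, 0]},
    {"slide": [3.7, -4.0, 0.2], "twist": [0, 0, 0]},
    {"slide": [3.6, -4.1, 0.2], "twist": [0, 0, 0]},
    {"slide": [3.6, -4.1, 0.2], "twist": [0, 0, 0]}
  ],
  "gripper": 9.12,
  "squeeze": 20
}}

```text
time_s: 0.78
ee_pos: [0.3293, -0.3211, 0.2038]
eef_rot: [3.083, 0.603, 0.0]
contact_force: [0.7, 0.0, -0.1]
opening: 0.999
grip_force: 0.0
```

>>> {"name": "apply_moves", "arguments": {
  "motion": [
    {"slide": [3.7, -4.0, 0.2], "twist": [0, 0, 0]},
    {"slide": [3.7, -4.0, 0.2], "twist": [0, 0, 0]},
    {"slide": [3.7, -4.0, 0.2], "twist": [0, 0, 0]},
    {"slide": [3.6, -4.1, 0.2], "twist": [0, 0, 0]},
    {"slide": [3.6, -4.1, 0.2], "twist": [0, 0, 0]}
  ]
}}

```text
time_s: 1.4
ee_pos: [0.4227, -0.0649, 0.1939]
eef_rot: [3.083, 0.604, 0.0]
contact_force: [0.2, -0.7, 0.3]
opening: 1.0
grip_force: 0.0
```

>>> {"name": "apply_moves", "arguments": {
  "motion": [
    {"slide": [3.7, -4.0, 0.2], "twist": [0, 0, 0]},
    {"slide": [2.0, -3.0, 0.2], "twist": [0, 0, 0]},
    {"slide": [0, 0, 0], "twist": [0, 0, 0]},
    {"slide": [0, 0, 0], "twist": [0, 0, 0]}
  ]
}}

```text
time_s: 1.9
ee_pos: [0.4485, 0.0194, 0.1899]
eef_rot: [3.083, 0.604, -0.001]
contact_force: [-0.3, 0.6, 0.6]
opening: 1.002
grip_force: 0.0
```

```bash
python3 w.py w2
```

```text
[0.44851262 0.01940375 0.1898541 ] [ 3.08277191e+00  6.04471458e-01 -5.31106791e-04] 1.9 [-8.97530720e-02  2.78928132e-01  1.79208223e+00 -2.35823737e-04
  1.07087420e+00  1.09390836e+00] [-0.25862996  0.5873529   0.55218163]
```

View pics/w2.png

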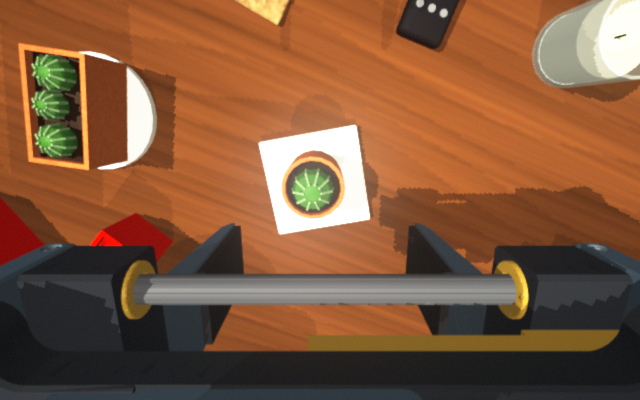

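The wrist view shows the square saucer with corners at about (258,140), (357,125), (370,218), and (280,234). The round pot's rim is centred near (313,187). The oblong pot sits at the left on the round saucer.

```bash
cat >> h.py <<'E'
def load(n):
    a=np.load(f"pics/{n}.npy");return cv2.imread(f"pics/{n}.png")[:,:,::-1].copy(),cam("wrist",{"ee_pos":a[:3],"eef_rot":a[3:]})
def saucer(im,c,uv,w=75):
    B=[b for b in blobs(white(im),20) if np.abs(b.mean(0)-uv).max()<w]
    h=cv2.convexHull(np.vstack(B))[:,0];p=onz(c,h,.01).astype(np.float32)*1000
    print("rect",cv2.minAreaRect(p),"circ",cv2.minEnclosingCircle(p));return h
def rim(im,c,uv,w=60,vmin=190,z=.07,hull=None):
    h=cv2.cvtColor(im,cv2.COLOR_RGB2HSV);m=cv2.inRange(h,(5,110,vmin),(18,255,255))
    k=np.zeros_like(m);u,v=map(int,uv);k[max(v-w,0):v+w,max(u-w,0):u+w]=255
    if hull is not None: 
        k[:]=0;cv2.fillConvexPoly(k,hull.astype(np.int32),255);k=cv2.erode(k,np.ones((5,5)))
    m&=k;b=max(blobs(m,5),key=cv2.contourArea)
    p=onz(c,b,z).astype(np.float32)*1000
    print("rim rect",cv2.minAreaRect(p),"circ",cv2.minEnclosingCircle(p),"ell",cv2.fitEllipse(p));return b
E
python3 - <<'E'
from h import *
im,c=load("w2")
h=saucer(im,c,(313,185))
h2=cv2.cvtColor(im,cv2.COLOR_RGB2HSV)
for uv in [(313,153),(313,157),(313,161),(288,187),(340,187),(313,213),(313,215)]: print(uv,h2[uv[1],uv[0]])
for v in(150,180,210,230): rim(im,c,(313,187),vmin=v,hull=h)
E
```

```text
rect ((449.0423583984375, 30.199249267578125), (104.19219207763672, 104.13702392578125), 32.19898986816406) circ ((449.13433837890625, 30.077678680419922), 72.14926147460938)
(313, 153) [ 10 136 189]
(313, 157) [ 16 142 254]
(313, 161) [ 10 125 173]
(288, 187) [13 47 98]
(340, 187) [ 11 156 231]
(313, 213) [  9 136 178]
(313, 215) [ 14 150 252]
rim rect ((457.64813232421875, 34.378196716308594), (58.651371002197266, 51.79325866699219), 20.350597381591797) circ ((457.3976135253906, 34.63737869262695), 29.769710540771484) ell ((455.74224853515625, 33.82606887817383), (50.990665435791016, 56.22386169433594), 98.64157104492188)
rim rect ((455.80731201171875, 33.7591667175293), (53.099185943603516, 55.38896179199219), 78.57962799072266) circ ((457.29962158203125, 34.603759765625), 29.67021942138672) ell ((455.4317932128906, 33.86121368408203), (51.39287185668945, 55.163265228271484), 107.2743911743164)
rim rect ((455.22161865234375, 33.379005432128906), (51.544708251953125, 54.98358917236328), 86.23443603515625) circ ((456.4835205078125, 35.04994201660156), 29.27045440673828) ell ((455.169677734375, 33.841434478759766), (51.92496871948242, 54.075923919677734), 112.8013916015625)
rim rect ((455.41461181640625, 33.7754020690918), (54.33732604980469, 51.63343811035156), 18.271196365356445) circ ((455.4869079589844, 33.87089157104492), 27.833309173583984) ell ((454.9576110839844, 33.67249298095703), (51.78437423706055, 53.54097366333008), 94.22242736816406)
```

```bash
python3 -c "
from h import *
rows([.455,.0338,.031],22.2,4)"
```

```text
now [448.5  19.  189.9] yaw 22.1 tilt 0.014 q6 1.09 t 1.95 dyaw 0.1
{'slide': [0.3, -0.3, 4.0], 'twist': [0, 0, np.float64(-0.0)]}
{'slide': [0.3, -0.3, 3.9], 'twist': [0, 0, np.float64(-0.0)]}
{'slide': [0.3, -0.2, 4.0], 'twist': [0, 0, np.float64(-0.0)]}
{'slide': [0.3, -0.3, 4.0], 'twist': [0, 0, np.float64(-0.0)]}
```

>>> {"name": "apply_moves", "arguments": {
  "motion": [
    {"slide": [1.2, -1.1, 2.0], "twist": [0, 0, 0]},
    {"slide": [0, 0, 4.0], "twist": [0, 0, 0]},
    {"slide": [0, 0, 4.0], "twist": [0, 0, 0]},
    {"slide": [0, 0, 3.9], "twist": [0, 0, 0]},
    {"slide": [0, 0, 2.0], "twist": [0, 0, 0]}
  ]
}}

```text
time_s: 2.58
ee_pos: [0.4549, 0.0333, 0.0294]
eef_rot: [-3.083, -0.601, 0.003]
contact_force: [-0.1, 0.4, 0.3]
opening: 0.999
grip_force: 0.0
```

>>> {"name": "apply_moves", "arguments": {
  "motion": [
    {"slide": [0, 0, 0], "twist": [0, 0, 0]},
    {"slide": [0, 0, 0], "twist": [0, 0, 0]},
    {"slide": [0, 0, 0], "twist": [0, 0, 0]},
    {"slide": [0, 0, 0], "twist": [0, 0, 0]},
    {"slide": [0, 0, 0], "twist": [0, 0, 0]}
  ],
  "gripper": 4.5,
  "squeeze": 20
}}

```text
time_s: 3.2
ee_pos: [0.4562, 0.0343, 0.0317]
eef_rot: [3.083, 0.604, 0.002]
contact_force: [-0.9, -2.2, 11.0]
opening: 0.619
grip_force: 20.0
```

>>> {"name": "apply_moves", "arguments": {
  "motion": [
    {"slide": [0, 0, 0], "twist": [0, 0, 0]},
    {"slide": [0, 0, -2], "twist": [0, 0, 0]},
    {"slide": [0, 0, -3], "twist": [0, 0, 0]},
    {"slide": [0, 0, -3], "twist": [0, 0, 0]},
    {"slide": [0, 0, -3], "twist": [0, 0, 0]}
  ]
}}

```text
time_s: 3.82
ee_pos: [0.4554, 0.0345, 0.1422]
eef_rot: [3.083, 0.604, 0.0]
contact_force: [0.3, -0.5, -2.5]
opening: 0.617
grip_force: 20.0
```

```bash
python3 -c "
from h import *
print(get_obs()['opening']*91.2)
rows([.650,.179,.142],22.2,5)"
```

```text
56.25366158770034
now [455.4  34.5 142.2] yaw 22.2 tilt 0.009 q6 1.13 t 3.825 dyaw 0.0
{'slide': [4.7, -1.2, 0.0], 'twist': [0, 0, np.float64(-0.0)]}
{'slide': [4.7, -1.2, 0.0], 'twist': [0, 0, np.float64(-0.0)]}
{'slide': [4.7, -1.2, 0.0], 'twist': [0, 0, np.float64(-0.0)]}
{'slide': [4.7, -1.2, 0.0], 'twist': [0, 0, np.float64(-0.0)]}
{'slide': [4.7, -1.2, 0.0], 'twist': [0, 0, np.float64(-0.0)]}
```

>>> {"name": "apply_moves", "arguments": {
  "motion": [
    {"slide": [4.7, -1.2, 0], "twist": [0, 0, 0]},
    {"slide": [4.7, -1.2, 0], "twist": [0, 0, 0]},
    {"slide": [4.7, -1.2, 0], "twist": [0, 0, 0]},
    {"slide": [4.7, -1.2, 0], "twist": [0, 0, 0]},
    {"slide": [4.7, -1.2, 0], "twist": [0, 0, 0]}
  ]
}}

```text
time_s: 4.45
ee_pos: [0.6515, 0.1798, 0.1411]
eef_rot: [3.083, 0.604, -0.0]
contact_force: [0.9, -1.4, -2.5]
opening: 0.621
grip_force: 20.0
```

>>> {"name": "apply_moves", "arguments": {
  "motion": [
    {"slide": [0, 0, 3], "twist": [0, 0, 0]},
    {"slide": [0, 0, 3], "twist": [0, 0, 0]},
    {"slide": [0, 0, 3], "twist": [0, 0, 0]},
    {"slide": [0, 0, 1.5], "twist": [0, 0, 0]},
    {"slide": [0, 0, 0], "twist": [0, 0, 0]}
  ]
}}

```text
time_s: 5.08
ee_pos: [0.6502, 0.1785, 0.0354]
eef_rot: [-3.083, -0.604, 0.002]
contact_force: [-0.6, -0.0, -1.3]
opening: 0.618
grip_force: 20.0
```

>>> {"name": "apply_moves", "arguments": {
  "motion": [
    {"slide": [0, 0, 0.3], "twist": [0, 0, 0]},
    {"slide": [0, 0, 0.3], "twist": [0, 0, 0]},
    {"slide": [0, 0, 0.2], "twist": [0, 0, 0]},
    {"slide": [0, 0, 0.2], "twist": [0, 0, 0]},
    {"slide": [0, 0, 0], "twist": [0, 0, 0]}
  ]
}}

```text
time_s: 5.7
ee_pos: [0.651, 0.1788, 0.0274]
eef_rot: [3.083, 0.604, 0.002]
contact_force: [-6.0, -1.0, 15.5]
opening: 0.618
grip_force: 20.0
```

Contact on the mat; release, rise, then go to the square pot.

>>> {"name": "apply_moves", "arguments": {
  "motion": [
    {"slide": [0, 0, 0], "twist": [0, 0, 0]},
    {"slide": [0, 0, 0], "twist": [0, 0, 0]},
    {"slide": [0, 0, 0], "twist": [0, 0, 0]},
    {"slide": [0, 0, 0], "twist": [0, 0, 0]}
  ],
  "gripper": 9.12
}}

```text
time_s: 6.2
ee_pos: [0.6507, 0.1786, 0.0258]
eef_rot: [-3.083, -0.604, 0.0]
contact_force: [-0.2, -0.2, 0.6]
opening: 0.994
grip_force: 0.0
```

>>> {"name": "apply_moves", "arguments": {
  "motion": [
    {"slide": [0, 0, -3], "twist": [0, 0, 0]},
    {"slide": [0, 0, -4], "twist": [0, 0, 0]},
    {"slide": [0, 0, -5], "twist": [0, 0, 0]},
    {"slide": [0, 0, -4], "twist": [0, 0, 0]}
  ]
}}

```text
time_s: 6.7
ee_pos: [0.6509, 0.1787, 0.188]
eef_rot: [-3.083, -0.604, -0.002]
contact_force: [1.1, -0.4, 0.6]
opening: 1.0
grip_force: 0.0
```

```bash
python3 -c "
from h import *
rows([.408,-.297,.19],2,15)"
```

```text
now [650.9 178.7 188. ] yaw 22.2 tilt 0.063 q6 1.36 t 6.7 dyaw -20.2
{'slide': [-2.7, 2.3, -0.0], 'twist': [0, 0, np.float64(0.02)]}
{'slide': [-2.6, 2.4, -0.0], 'twist': [0, 0, np.float64(0.02)]}
{'slide': [-2.6, 2.4, -0.0], 'twist': [0, 0, np.float64(0.02)]}
{'slide': [-2.6, 2.5, -0.1], 'twist': [0, 0, np.float64(0.02)]}
{'slide': [-2.5, 2.6, 0.0], 'twist': [0, 0, np.float64(0.02)]}
{'slide': [-2.4, 2.5, 0.0], 'twist': [0, 0, np.float64(0.02)]}
{'slide': [-2.4, 2.7, -0.0], 'twist': [0, 0, np.float64(0.02)]}
{'slide': [-2.4, 2.7, -0.0], 'twist': [0, 0, np.float64(0.02)]}
{'slide': [-2.3, 2.7, -0.0], 'twist': [0, 0, np.float64(0.02)]}
{'slide': [-2.2, 2.8, -0.1], 'twist': [0, 0, np.float64(0.02)]}
{'slide': [-2.2, 2.8, 0.0], 'twist': [0, 0, np.float64(0.02)]}
{'slide': [-2.1, 2.8, 0.0], 'twist': [0, 0, np.float64(0.02)]}
{'slide': [-2.1, 2.9, -0.0], 'twist': [0, 0, np.float64(0.02)]}
{'slide': [-2.0, 3.0, -0.0], 'twist': [0, 0, np.float64(0.02)]}
{'slide': [-1.9, 2.9, -0.0], 'twist': [0, 0, np.float64(0.02)]}
```

>>> {"name": "apply_moves", "arguments": {
  "motion": [
    {"slide": [-4.0, 3.5, 0], "twist": [0, 0, 0.035]},
    {"slide": [-3.9, 3.6, 0], "twist": [0, 0, 0.035]},
    {"slide": [-3.8, 3.7, 0], "twist": [0, 0, 0.035]},
    {"slide": [-3.6, 3.9, 0], "twist": [0, 0, 0.035]},
    {"slide": [-3.5, 4.0, 0], "twist": [0, 0, 0.035]}
  ]
}}

```text
time_s: 7.32
ee_pos: [0.5293, -0.0592, 0.186]
eef_rot: [3.124, 0.331, 0.001]
contact_force: [1.4, -0.6, -0.8]
opening: 1.003
grip_force: 0.0
```

>>> {"name": "apply_moves", "arguments": {
  "motion": [
    {"slide": [-3.3, 4.1, 0], "twist": [0, 0, 0.035]},
    {"slide": [-3.2, 4.2, 0], "twist": [0, 0, 0.035]},
    {"slide": [-3.1, 4.3, 0], "twist": [0, 0, 0.035]},
    {"slide": [-3.0, 4.4, 0], "twist": [0, 0, 0.035]},
    {"slide": [-2.8, 4.4, 0], "twist": [0, 0, 0.035]}
  ]
}}

```text
time_s: 7.95
ee_pos: [0.4069, -0.2932, 0.1861]
eef_rot: [3.141, 0.056, 0.0]
contact_force: [0.1, -0.4, -0.5]
opening: 1.003
grip_force: 0.0
```

>>> {"name": "apply_moves", "arguments": {
  "motion": [
    {"slide": [0, 0, 0], "twist": [0, 0, 0]},
    {"slide": [0, 0, 0], "twist": [0, 0, 0]}
  ]
}}

```text
time_s: 8.2
ee_pos: [0.4078, -0.2915, 0.1859]
eef_rot: [-3.141, -0.057, 0.0]
contact_force: [-0.4, 0.1, 0.0]
opening: 1.002
grip_force: 0.0
```

```bash
python3 w.py w3
```

```text
[ 0.40778843 -0.29152655  0.18589346] [-3.14077845e+00 -5.69063842e-02  1.60947998e-05] 8.2 [-7.39980707e-01  3.54356283e-01  1.68147484e+00  2.34777495e-04
  1.10597437e+00  7.94477199e-01] [-0.39389764  0.0846189   0.03953001]
```

View pics/w3.png

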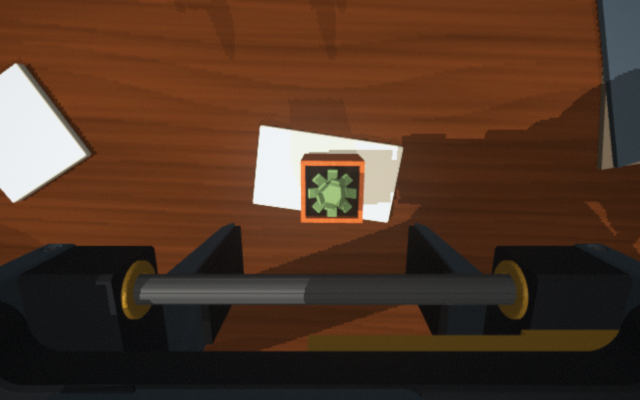

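The wrist view shows the oblong saucer with corners at about (260,125), (403,147), (388,222), and (253,205). The square pot's rim spans columns 301–363 and rows 160–223.

```bash
python3 - <<'E'
from h import *
im,c=load("w3")
m=cv2.cvtColor(im,cv2.COLOR_RGB2HSV)
w=((m[...,1]<90)&(m[...,2]>110)).astype(np.uint8)*255; w[:110]=0;w[235:]=0;w[:,:200]=0;w[:,440:]=0
h=cv2.convexHull(np.vstack(blobs(w,20)))[:,0];print(cv2.minAreaRect(onz(c,h,.01).astype(np.float32)*1000))
for v in(190,215,235): rim(im,c,(332,192),w=42,vmin=v)
c4=[(302,161),(362,161),(363,222),(301,222)];print(onz(c,c4,.07)*1000)
E
```

```text
((419.84185791015625, -292.721435546875), (150.68899536132812, 85.01083374023438), 83.65654754638672)
rim rect ((415.322265625, -297.9462890625), (55.66737365722656, 56.04294967651367), 2.064164161682129) circ ((415.7952880859375, -297.7785949707031), 39.0523796081543) ell ((415.4219055175781, -299.9579162597656), (59.75887680053711, 69.56275177001953), 2.7684361934661865)
rim rect ((415.1402587890625, -298.19110107421875), (55.67523956298828, 55.525840759277344), 1.0080575942993164) circ ((415.7510681152344, -297.8699951171875), 38.43587875366211) ell ((415.5498046875, -300.0587158203125), (59.252952575683594, 70.166259765625), 1.672717571258545)
rim rect ((414.9641418457031, -285.27642822265625), (54.00728988647461, 29.988399505615234), 1.5411372184753418) circ ((415.0684814453125, -286.3056335449219), 30.31783103942871) ell ((415.06988525390625, -287.137939453125), (37.294944763183594, 59.828277587890625), 91.345458984375)
[[ 442.19619147 -270.81674823]
 [ 444.07373802 -322.90994961]
 [ 388.54295529 -327.47681223]
 [ 386.4963006  -270.92789227]]
```

```bash
python3 -c "
from h import *
rows([.4153,-.298,.031],1.7,1)"
```

```text
now [ 408.1 -291.1  185.9] yaw 2.1 tilt 0.017 q6 0.79 t 8.25 dyaw -0.4
{'slide': [0.7, 0.7, 15.5], 'twist': [0, 0, np.float64(0.01)]}
```

>>> {"name": "apply_moves", "arguments": {
  "motion": [
    {"slide": [0.7, 0.7, 2.0], "twist": [0, 0, 0.01]},
    {"slide": [0, 0, 4.0], "twist": [0, 0, 0]},
    {"slide": [0, 0, 4.0], "twist": [0, 0, 0]},
    {"slide": [0, 0, 3.5], "twist": [0, 0, 0]},
    {"slide": [0, 0, 2.0], "twist": [0, 0, 0]}
  ]
}}

```text
time_s: 8.88
ee_pos: [0.4153, -0.2968, 0.0293]
eef_rot: [-3.14, -0.045, 0.002]
contact_force: [-0.2, -1.0, 1.4]
opening: 1.005
grip_force: 0.0
```

>>> {"name": "apply_moves", "arguments": {
  "motion": [
    {"slide": [0, 0, 0], "twist": [0, 0, 0]},
    {"slide": [0, 0, 0], "twist": [0, 0, 0]},
    {"slide": [0, 0, 0], "twist": [0, 0, 0]},
    {"slide": [0, 0, 0], "twist": [0, 0, 0]},
    {"slide": [0, 0, 0], "twist": [0, 0, 0]}
  ],
  "gripper": 4.5
}}

```text
time_s: 9.5
ee_pos: [0.4155, -0.2986, 0.0317]
eef_rot: [3.141, 0.042, 0.002]
contact_force: [0.4, 2.3, 9.6]
opening: 0.612
grip_force: 20.0
```

>>> {"name": "apply_moves", "arguments": {
  "motion": [
    {"slide": [0, 0, 0], "twist": [0, 0, 0]},
    {"slide": [0, 0, -2], "twist": [0, 0, 0]},
    {"slide": [0, 0, -3], "twist": [0, 0, 0]},
    {"slide": [0, 0, -3], "twist": [0, 0, 0]},
    {"slide": [0, 0, -3], "twist": [0, 0, 0]}
  ]
}}

```text
time_s: 10.12
ee_pos: [0.4149, -0.2983, 0.1422]
eef_rot: [3.141, 0.042, 0.0]
contact_force: [0.5, 0.2, -1.5]
opening: 0.614
grip_force: 20.0
```

```bash
python3 -c "
from h import *
rows([.4491,.0302,.141],32.2,10)"
```

```text
now [ 414.9 -298.3  142.2] yaw 1.5 tilt 0.007 q6 0.80 t 10.125 dyaw 30.7
{'slide': [0.4, -3.3, 0.0], 'twist': [0, 0, np.float64(-0.05)]}
{'slide': [0.6, -3.2, 0.0], 'twist': [0, 0, np.float64(-0.05)]}
{'slide': [0.8, -3.2, 0.0], 'twist': [0, 0, np.float64(-0.05)]}
{'slide': [0.9, -3.2, 0.0], 'twist': [0, 0, np.float64(-0.05)]}
{'slide': [1.1, -3.1, 0.1], 'twist': [0, 0, np.float64(-0.05)]}
{'slide': [1.2, -3.1, -0.0], 'twist': [0, 0, np.float64(-0.05)]}
{'slide': [1.4, -3.0, -0.0], 'twist': [0, 0, np.float64(-0.05)]}
{'slide': [1.5, -2.9, -0.0], 'twist': [0, 0, np.float64(-0.05)]}
{'slide': [1.7, -2.9, 0.0], 'twist': [0, 0, np.float64(-0.05)]}
{'slide': [1.8, -2.8, 0.0], 'twist': [0, 0, np.float64(-0.05)]}
```

>>> {"name": "apply_moves", "arguments": {
  "motion": [
    {"slide": [0.4, -3.3, 0], "twist": [0, 0, -0.05]},
    {"slide": [0.6, -3.2, 0], "twist": [0, 0, -0.05]},
    {"slide": [0.8, -3.2, 0], "twist": [0, 0, -0.05]},
    {"slide": [0.9, -3.2, 0], "twist": [0, 0, -0.05]},
    {"slide": [1.1, -3.1, 0], "twist": [0, 0, -0.05]}
  ]
}}

```text
time_s: 10.75
ee_pos: [0.4326, -0.1334, 0.1412]
eef_rot: [3.111, 0.436, 0.001]
contact_force: [0.3, 0.8, -2.0]
opening: 0.613
grip_force: 20.0
```

>>> {"name": "apply_moves", "arguments": {
  "motion": [
    {"slide": [1.2, -3.1, 0], "twist": [0, 0, -0.06]},
    {"slide": [1.4, -3.0, 0], "twist": [0, 0, -0.06]},
    {"slide": [1.5, -2.9, 0], "twist": [0, 0, -0.06]},
    {"slide": [1.7, -2.9, 0], "twist": [0, 0, -0.06]},
    {"slide": [1.8, -2.8, 0], "twist": [0, 0, -0.05]}
  ]
}}

```text
time_s: 11.38
ee_pos: [0.4459, 0.032, 0.1412]
eef_rot: [3.015, 0.881, 0.001]
contact_force: [0.7, -0.8, -2.4]
opening: 0.614
grip_force: 20.0
```

>>> {"name": "apply_moves", "arguments": {
  "motion": [
    {"slide": [0, 0, 0], "twist": [0, 0, 0]},
    {"slide": [0, 0, 2], "twist": [0, 0, 0]},
    {"slide": [0, 0, 3], "twist": [0, 0, 0]},
    {"slide": [0, 0, 0], "twist": [0, 0, 0]}
  ]
}}

```text
time_s: 11.88
ee_pos: [0.4447, 0.0305, 0.0899]
eef_rot: [-3.016, -0.877, 0.005]
contact_force: [-1.1, 0.7, -1.1]
opening: 0.611
grip_force: 20.0
```

```bash
python3 -c "
from h import *
rows([.4491,.0302,.033],32.2,1,dec=(2,3))"
```

```text
now [444.7  30.5  89.9] yaw 32.4 tilt 0.188 q6 0.94 t 11.875 dyaw -0.2
{'slide': [0.37, 0.27, 5.69], 'twist': [0, 0, np.float64(0.004)]}
```

>>> {"name": "apply_moves", "arguments": {
  "motion": [
    {"slide": [0.4, 0.25, 2], "twist": [0, 0, 0]},
    {"slide": [0, 0, 2], "twist": [0, 0, 0]},
    {"slide": [0, 0, 1.3], "twist": [0, 0, 0]},
    {"slide": [0, 0, 0.3], "twist": [0, 0, 0]},
    {"slide": [0, 0, 0], "twist": [0, 0, 0]}
  ]
}}

```text
time_s: 12.5
ee_pos: [0.4509, 0.0309, 0.0354]
eef_rot: [3.016, 0.878, 0.001]
contact_force: [-0.1, -0.3, -2.0]
opening: 0.612
grip_force: 20.0
```

>>> {"name": "apply_moves", "arguments": {
  "motion": [
    {"slide": [0, 0, 0.2], "twist": [0, 0, 0]},
    {"slide": [0, 0, 0.1], "twist": [0, 0, 0]},
    {"slide": [0, 0, 0], "twist": [0, 0, 0]}
  ]
}}

```text
time_s: 12.88
ee_pos: [0.4506, 0.031, 0.032]
eef_rot: [3.016, 0.878, 0.0]
contact_force: [-0.3, -0.3, -2.3]
opening: 0.613
grip_force: 20.0
```

>>> {"name": "apply_moves", "arguments": {
  "motion": [
    {"slide": [-0.15, 0, 0], "twist": [0, 0, 0]},
    {"slide": [0, 0, 0.1], "twist": [0, 0, 0]},
    {"slide": [0, 0, 0.1], "twist": [0, 0, 0]},
    {"slide": [0, 0, 0], "twist": [0, 0, 0]},
    {"slide": [0, 0, 0], "twist": [0, 0, 0]}
  ]
}}

```text
time_s: 13.5
ee_pos: [0.4493, 0.0302, 0.0307]
eef_rot: [3.016, 0.879, 0.001]
contact_force: [-4.6, 1.5, 25.3]
opening: 0.615
grip_force: 20.0
```

>>> {"name": "apply_moves", "arguments": {
  "motion": [
    {"slide": [0, 0, 0], "twist": [0, 0, 0]},
    {"slide": [0, 0, 0], "twist": [0, 0, 0]},
    {"slide": [0, 0, 0], "twist": [0, 0, 0]},
    {"slide": [0, 0, 0], "twist": [0, 0, 0]}
  ],
  "gripper": 9.12
}}

```text
time_s: 14.0
ee_pos: [0.4494, 0.0301, 0.0299]
eef_rot: [-3.016, -0.878, 0.0]
contact_force: [0.4, 0.2, 0.3]
opening: 0.99
grip_force: 0.0
```

>>> {"name": "apply_moves", "arguments": {
  "motion": [
    {"slide": [0, 0, -3], "twist": [0, 0, 0]},
    {"slide": [0, 0, -4], "twist": [0, 0, 0]},
    {"slide": [0, 0, -5], "twist": [0, 0, 0]},
    {"slide": [0, 0, -4], "twist": [0, 0, 0]},
    {"slide": [0, 0, 0], "twist": [0, 0, 0]}
  ]
}}

```text
time_s: 14.62
ee_pos: [0.4509, 0.0301, 0.1925]
eef_rot: [3.015, 0.878, 0.008]
contact_force: [0.4, 0.7, -1.1]
opening: 1.002
grip_force: 0.0
```

```bash
python3 w.py w4; python3 -c "
from h import *
im,c=load('w4')
m=cv2.cvtColor(im,cv2.COLOR_RGB2HSV)
K,P=c;print(np.round(im.shape))
h=saucer(im,c,(320,190),60)
for v in(190,215): rim(im,c,(320,190),vmin=v,hull=h)
rows([.430,.252,.19],12,7)"
```

```text
[0.45088293 0.03007351 0.19251649] [3.01450473 0.87805645 0.00778512] 14.625 [-6.56789831e-02  2.76635685e-01  1.78627900e+00  2.93782501e-06
  1.07340155e+00  9.38245701e-01] [ 0.44035594  0.70284777 -1.08912479]
[400 640   3]
rect ((449.12152099609375, 30.269126892089844), (103.54467010498047, 104.38157653808594), 32.40412521362305) circ ((448.9905090332031, 30.1033878326416), 72.48082733154297)
rim rect ((448.8395690917969, 28.853740692138672), (51.13747024536133, 52.228538513183594), 32.43407440185547) circ ((448.8485412597656, 28.83957862854004), 35.93211364746094) ell ((448.89501953125, 29.549861907958984), (57.07523727416992, 60.1713752746582), 166.1563262939453)
rim rect ((448.8395690917969, 28.853740692138672), (51.13747024536133, 52.228538513183594), 32.43407440185547) circ ((448.8485412597656, 28.83957862854004), 35.93211364746094) ell ((448.89501953125, 29.549861907958984), (57.07523727416992, 60.1713752746582), 166.1563262939453)
now [449.9  30.1 190.9] yaw 32.5 tilt 0.148 q6 0.94 t 14.675 dyaw -20.5
{'slide': [1.5, -2.8, 0.0], 'twist': [0, 0, np.float64(0.05)]}
{'slide': [1.3, -2.9, 0.0], 'twist': [0, 0, np.float64(0.05)]}
{'slide': [1.2, -3.0, 0.0], 'twist': [0, 0, np.float64(0.05)]}
{'slide': [1.0, -3.0, 0.0], 'twist': [0, 0, np.float64(0.05)]}
{'slide': [0.8, -3.1, 0.1], 'twist': [0, 0, np.float64(0.05)]}
{'slide': [0.8, -3.1, -0.0], 'twist': [0, 0, np.float64(0.05)]}
{'slide': [0.5, -3.1, -0.0], 'twist': [0, 0, np.float64(0.05)]}
```

>>> {"name": "apply_moves", "arguments": {
  "motion": [
    {"slide": [1.5, -2.8, 0], "twist": [0, 0, 0.05]},
    {"slide": [1.3, -2.9, 0], "twist": [0, 0, 0.05]},
    {"slide": [1.2, -3.0, 0], "twist": [0, 0, 0.05]},
    {"slide": [1.0, -3.0, 0], "twist": [0, 0, 0.05]},
    {"slide": [0.8, -3.1, 0], "twist": [0, 0, 0.05]}
  ]
}}

```text
time_s: 15.3
ee_pos: [0.4336, 0.1898, 0.1886]
eef_rot: [3.102, 0.493, -0.004]
contact_force: [-0.0, -0.6, -1.0]
opening: 0.997
grip_force: 0.0
```

>>> {"name": "apply_moves", "arguments": {
  "motion": [
    {"slide": [0.8, -3.1, 0], "twist": [0, 0, 0.05]},
    {"slide": [0.5, -3.1, 0], "twist": [0, 0, 0.05]},
    {"slide": [0, 0, 0], "twist": [0, 0, 0]},
    {"slide": [0, 0, 0], "twist": [0, 0, 0]}
  ]
}}

```text
time_s: 15.8
ee_pos: [0.4286, 0.2515, 0.189]
eef_rot: [3.122, 0.341, -0.003]
contact_force: [-0.2, -0.9, -0.3]
opening: 1.003
grip_force: 0.0
```

```bash
python3 w.py w5
```

```text
[0.42856107 0.25154077 0.18895403] [ 3.12223556e+00  3.41183514e-01 -2.83929464e-03] 15.8 [ 4.10677948e-01  3.45537994e-01  1.68598289e+00 -2.20151671e-04
  1.11202683e+00  1.76388491e+00] [-0.21801962 -0.91601561 -0.31760372]
```

View pics/w5.png

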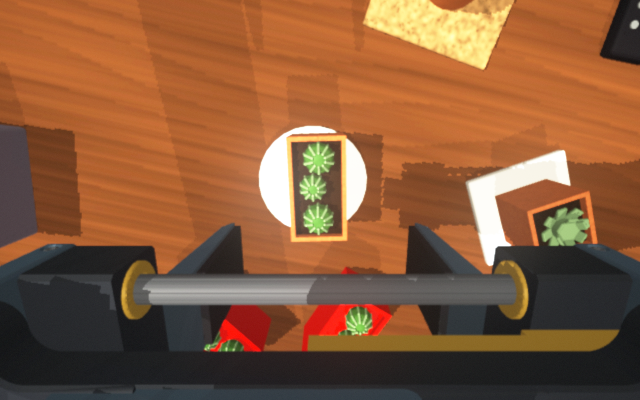

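The view shows the oblong pot's rim with corners at about (288,136), (345,134), (347,240), and (291,241). The round saucer is centred near (313,180). The red trough at (350,300) sits behind it, clear of the fingers.

```bash
python3 - <<'E'
from h import *
im,c=load("w5")
B=[b for b in blobs(white(im),20) if np.abs(b.mean(0)-[313,180]).max()<60]
h=cv2.convexHull(np.vstack(B))[:,0];p=onz(c,h,.01)*1000
from scipy.optimize import least_squares as L
f=L(lambda x:np.hypot(*(p-x[:2]).T)-x[2],[430,265,58],loss="soft_l1");print("saucer",f.x)
q=onz(c,[(288,136),(345,134),(347,240),(291,241)],.07)*1000
print(q,q.mean(0),np.degrees(np.arctan2(*(q[0]+q[1]-q[2]-q[3])[::-1])))
for v in(190,215,235): rim(im,c,(318,188),w=56,vmin=v,hull=np.array([(283,130),(350,129),(352,244),(287,245)]))
rows([*(q.mean(0)/1000),.031],12.5,1,dec=(2,3))
E
```

```text
saucer [430.77757628 265.41255285  57.79658401]
[[476.54368403 294.19609589]
 [488.7647384  246.67751405]
 [394.60061002 222.32138346]
 [382.30934244 273.34677063]] [435.55459372 259.13544101] 13.492806794764421
rim rect ((435.32177734375, 259.75244140625), (90.06356048583984, 45.19520568847656), 13.714009284973145) circ ((435.0455017089844, 259.6023864746094), 49.222808837890625) ell ((435.0939636230469, 259.6676940917969), (50.36396026611328, 109.87792205810547), 103.81475830078125)
rim rect ((435.32177734375, 259.75244140625), (90.06356048583984, 45.19520568847656), 13.714009284973145) circ ((435.0455017089844, 259.6023864746094), 49.222808837890625) ell ((435.0939636230469, 259.6676940917969), (50.36396026611328, 109.87792205810547), 103.81475830078125)
rim rect ((481.8309326171875, 270.21710205078125), (2.5187811851501465, 50.846534729003906), 11.500922203063965) circ ((480.59686279296875, 269.96600341796875), 25.423364639282227) ell ((446.3480529785156, 277.4166564941406), (65.80352783203125, 396.1886291503906), 14.360891342163086)
now [428.8 251.3 189.2] yaw 12.4 tilt 0.087 q6 1.76 t 15.85 dyaw 0.1
{'slide': [0.85, -0.62, 15.82], 'twist': [0, 0, np.float64(-0.001)]}
```

>>> {"name": "apply_moves", "arguments": {
  "motion": [
    {"slide": [0.85, -0.65, 2.0], "twist": [0, 0, -0.02]},
    {"slide": [0, 0, 4.0], "twist": [0, 0, 0]},
    {"slide": [0, 0, 4.0], "twist": [0, 0, 0]},
    {"slide": [0, 0, 3.8], "twist": [0, 0, 0]},
    {"slide": [0, 0, 2.0], "twist": [0, 0, 0]}
  ]
}}

```text
time_s: 16.48
ee_pos: [0.4353, 0.2589, 0.03]
eef_rot: [3.119, 0.37, -0.004]
contact_force: [0.6, -0.5, 0.5]
opening: 0.997
grip_force: 0.0
```

>>> {"name": "apply_moves", "arguments": {
  "motion": [
    {"slide": [0, 0, 0], "twist": [0, 0, 0]},
    {"slide": [0, 0, 0], "twist": [0, 0, 0]},
    {"slide": [0, 0, 0], "twist": [0, 0, 0]},
    {"slide": [0, 0, 0], "twist": [0, 0, 0]},
    {"slide": [0, 0, 0], "twist": [0, 0, 0]}
  ],
  "gripper": 4.2,
  "squeeze": 25
}}

```text
time_s: 17.1
ee_pos: [0.4363, 0.2603, 0.0325]
eef_rot: [-3.119, -0.372, -0.002]
contact_force: [-1.3, -2.5, 9.3]
opening: 0.569
grip_force: 25.0
```

>>> {"name": "apply_moves", "arguments": {
  "motion": [
    {"slide": [0, 0, 0], "twist": [0, 0, 0]},
    {"slide": [0, 0, -2], "twist": [0, 0, 0]},
    {"slide": [0, 0, -3], "twist": [0, 0, 0]},
    {"slide": [0, 0, -4], "twist": [0, 0, 0]},
    {"slide": [0, 0, -3], "twist": [0, 0, 0]}
  ]
}}

```text
time_s: 17.73
ee_pos: [0.4359, 0.2603, 0.1534]
eef_rot: [-3.119, -0.371, -0.001]
contact_force: [1.1, 0.2, -4.9]
opening: 0.566
grip_force: 25.0
```

```bash
python3 -c "
from h import *
rows([.420,-.2926,.151],83.65,14)"
```

```text
now [435.9 260.3 153.4] yaw 13.6 tilt 0.027 q6 1.75 t 17.725 dyaw 70.1
{'slide': [-1.0, 3.8, 0.0], 'twist': [0, 0, np.float64(-0.09)]}
{'slide': [-1.4, 3.7, 0.0], 'twist': [0, 0, np.float64(-0.09)]}
{'slide': [-1.7, 3.6, 0.0], 'twist': [0, 0, np.float64(-0.09)]}
{'slide': [-2.0, 3.4, 0.1], 'twist': [0, 0, np.float64(-0.09)]}
{'slide': [-2.3, 3.2, -0.0], 'twist': [0, 0, np.float64(-0.09)]}
{'slide': [-2.6, 2.9, -0.0], 'twist': [0, 0, np.float64(-0.09)]}
{'slide': [-2.9, 2.8, 0.0], 'twist': [0, 0, np.float64(-0.09)]}
{'slide': [-3.1, 2.5, 0.0], 'twist': [0, 0, np.float64(-0.09)]}
{'slide': [-3.3, 2.1, 0.0], 'twist': [0, 0, np.float64(-0.09)]}
{'slide': [-3.4, 1.9, 0.1], 'twist': [0, 0, np.float64(-0.09)]}
{'slide': [-3.7, 1.6, -0.0], 'twist': [0, 0, np.float64(-0.09)]}
{'slide': [-3.7, 1.2, -0.0], 'twist': [0, 0, np.float64(-0.09)]}
{'slide': [-3.9, 0.9, 0.0], 'twist': [0, 0, np.float64(-0.09)]}
{'slide': [-3.9, 0.5, 0.0], 'twist': [0, 0, np.float64(-0.09)]}
```

>>> {"name": "apply_moves", "arguments": {
  "motion": [
    {"slide": [-1.0, 3.8, 0], "twist": [0, 0, -0.09]},
    {"slide": [-1.4, 3.7, 0], "twist": [0, 0, -0.09]},
    {"slide": [-1.7, 3.6, 0], "twist": [0, 0, -0.09]},
    {"slide": [-2.0, 3.4, 0], "twist": [0, 0, -0.09]},
    {"slide": [-2.3, 3.2, 0], "twist": [0, 0, -0.09]}
  ]
}}

```text
time_s: 18.35
ee_pos: [0.4304, 0.0616, 0.152]
eef_rot: [-2.956, -1.062, 0.0]
contact_force: [0.8, 0.3, -4.7]
opening: 0.573
grip_force: 25.0
```

>>> {"name": "apply_moves", "arguments": {
  "motion": [
    {"slide": [-2.6, 2.9, 0], "twist": [0, 0, -0.09]},
    {"slide": [-2.9, 2.8, 0], "twist": [0, 0, -0.09]},
    {"slide": [-3.1, 2.5, 0], "twist": [0, 0, -0.09]},
    {"slide": [-3.3, 2.1, 0], "twist": [0, 0, -0.09]},
    {"slide": [-3.4, 1.9, 0], "twist": [0, 0, -0.09]}
  ]
}}

```text
time_s: 18.98
ee_pos: [0.4241, -0.1353, 0.152]
eef_rot: [-2.645, -1.695, 0.0]
contact_force: [0.6, 0.3, -4.6]
opening: 0.566
grip_force: 25.0
```

>>> {"name": "apply_moves", "arguments": {
  "motion": [
    {"slide": [-3.7, 1.6, 0], "twist": [0, 0, -0.08]},
    {"slide": [-3.7, 1.2, 0], "twist": [0, 0, -0.08]},
    {"slide": [-3.9, 0.9, 0], "twist": [0, 0, -0.08]},
    {"slide": [-3.9, 0.5, 0], "twist": [0, 0, -0.08]},
    {"slide": [0, 0, 0], "twist": [0, 0, 0]}
  ]
}}

```text
time_s: 19.6
ee_pos: [0.4173, -0.2949, 0.1518]
eef_rot: [2.345, 2.089, -0.0]
contact_force: [0.0, 0.8, -5.4]
opening: 0.574
grip_force: 25.0
```

```bash
python3 -c "
from h import *
rows([.420,-.2926,.034],83.65,1,dec=(2,3))"
```

```text
now [ 417.3 -294.9  151.8] yaw 83.4 tilt 0.048 q6 -0.62 t 19.6 dyaw 0.3
{'slide': [0.27, 0.23, 11.78], 'twist': [0, 0, np.float64(-0.004)]}
```

>>> {"name": "apply_moves", "arguments": {
  "motion": [
    {"slide": [0.3, 0.25, 2], "twist": [0, 0, 0]},
    {"slide": [0, 0, 3], "twist": [0, 0, 0]},
    {"slide": [0, 0, 3], "twist": [0, 0, 0]},
    {"slide": [0, 0, 3], "twist": [0, 0, 0]},
    {"slide": [0, 0, 0], "twist": [0, 0, 0]}
  ]
}}

```text
time_s: 20.23
ee_pos: [0.4192, -0.2883, 0.0406]
eef_rot: [-2.341, -2.088, 0.001]
contact_force: [-0.5, 0.1, -3.3]
opening: 0.567
grip_force: 25.0
```

>>> {"name": "apply_moves", "arguments": {
  "motion": [
    {"slide": [0, 0, 0.5], "twist": [0, 0, 0]},
    {"slide": [0, 0, 0.2], "twist": [0, 0, 0]},
    {"slide": [0, 0, 0.1], "twist": [0, 0, 0]},
    {"slide": [0, 0, 0.1], "twist": [0, 0, 0]},
    {"slide": [0, 0, 0], "twist": [0, 0, 0]}
  ]
}}

```text
time_s: 20.85
ee_pos: [0.4204, -0.29, 0.033]
eef_rot: [2.344, 2.091, 0.0]
contact_force: [0.7, -0.2, -4.7]
opening: 0.569
grip_force: 25.0
```

>>> {"name": "apply_moves", "arguments": {
  "motion": [
    {"slide": [-0.2, 0, 0], "twist": [0, 0, 0]},
    {"slide": [0, 0, 0], "twist": [0, 0, 0]},
    {"slide": [0, 0, 0.1], "twist": [0, 0, 0]},
    {"slide": [0, 0, 0.1], "twist": [0, 0, 0]},
    {"slide": [0, 0, 0], "twist": [0, 0, 0]}
  ]
}}

```text
time_s: 21.48
ee_pos: [0.4202, -0.2921, 0.0322]
eef_rot: [2.343, 2.091, -0.0]
contact_force: [-5.6, 2.4, 30.1]
opening: 0.569
grip_force: 25.0
```

Firm contact; release and rise to look.

>>> {"name": "apply_moves", "arguments": {
  "motion": [
    {"slide": [0, 0, -0.1], "twist": [0, 0, 0]},
    {"slide": [0, 0, 0], "twist": [0, 0, 0]},
    {"slide": [0, 0, 0], "twist": [0, 0, 0]},
    {"slide": [0, 0, 0], "twist": [0, 0, 0]}
  ],
  "gripper": 9.12
}}

```text
time_s: 21.98
ee_pos: [0.4201, -0.2919, 0.0318]
eef_rot: [-2.344, -2.091, 0.0]
contact_force: [0.6, 0.7, -0.3]
opening: 0.973
grip_force: 0.0
```

>>> {"name": "apply_moves", "arguments": {
  "motion": [
    {"slide": [0, 0, -3], "twist": [0, 0, 0]},
    {"slide": [0, 0, -4], "twist": [0, 0, 0]},
    {"slide": [0, 0, -5], "twist": [0, 0, 0]},
    {"slide": [0, 0, -4], "twist": [0, 0, 0]},
    {"slide": [0, 0, 0], "twist": [0, 0, 0]}
  ]
}}

```text
time_s: 22.6
ee_pos: [0.4213, -0.2929, 0.1946]
eef_rot: [2.34, 2.088, 0.001]
contact_force: [-1.0, -1.1, -0.8]
opening: 1.0
grip_force: 0.0
```

```bash
python3 w.py w6; python3 -c "
from h import *
im,c=load('w6')
K,P=c
m=cv2.cvtColor(im,cv2.COLOR_RGB2HSV)
w=((m[...,1]<90)&(m[...,2]>110)).astype(np.uint8)*255; w[:80]=0;w[245:]=0;w[:,:245]=0;w[:,:255]=0;w[:,395:]=0
h=cv2.convexHull(np.vstack(blobs(w,20)))[:,0];print(cv2.minAreaRect(onz(c,h,.01).astype(np.float32)*1000))
for v in (150,190,215):rim(im,c,(320,190),vmin=v,hull=h)
rows([.645,.172,.19],40,15)"
```

```text
[ 0.42132436 -0.29289455  0.19459635] [2.34044504e+00 2.08783833e+00 9.64280420e-04] 22.6 [-7.23888308e-01  3.56958018e-01  1.64755638e+00 -8.84868887e-06
  1.13180941e+00 -6.09920204e-01] [-1.04095979 -1.0722187  -0.78645388]
((419.9852294921875, -289.7674560546875), (145.74227905273438, 85.04902648925781), 83.65399932861328)
rim rect ((419.6282958984375, -292.52532958984375), (87.36752319335938, 45.085113525390625), 83.55182647705078) circ ((419.8918151855469, -292.49493408203125), 48.694549560546875) ell ((419.6958312988281, -292.44012451171875), (50.35942459106445, 108.3155746459961), 173.54583740234375)
rim rect ((425.09747314453125, -243.50624084472656), (2.612205982208252, 47.70705795288086), 83.43077850341797) circ ((424.94805908203125, -244.80374145507812), 23.85363006591797) ell ((425.120849609375, -243.51754760742188), (2.7256088256835938, 91.06788635253906), 83.43187713623047)
rim rect ((425.09747314453125, -243.50624084472656), (2.612205982208252, 47.70705795288086), 83.43077850341797) circ ((424.94805908203125, -244.80374145507812), 23.85363006591797) ell ((425.12084960
[... 404 characters left out ...]
.05)]}
{'slide': [3.4, 0.5, -0.0], 'twist': [0, 0, np.float64(0.05)]}
{'slide': [3.4, 0.3, -0.0], 'twist': [0, 0, np.float64(0.05)]}
{'slide': [3.4, 0.1, 0.0], 'twist': [0, 0, np.float64(0.05)]}
{'slide': [3.5, -0.0, 0.0], 'twist': [0, 0, np.float64(0.05)]}
{'slide': [3.4, -0.2, 0.0], 'twist': [0, 0, np.float64(0.05)]}
{'slide': [3.4, -0.4, 0.1], 'twist': [0, 0, np.float64(0.05)]}
{'slide': [3.4, -0.6, -0.0], 'twist': [0, 0, np.float64(0.05)]}
{'slide': [3.4, -0.7, -0.0], 'twist': [0, 0, np.float64(0.05)]}
{'slide': [3.3, -0.9, 0.0], 'twist': [0, 0, np.float64(0.05)]}
{'slide': [3.3, -1.1, 0.0], 'twist': [0, 0, np.float64(0.05)]}
{'slide': [3.2, -1.2, 0.0], 'twist': [0, 0, np.float64(0.05)]}
```

View pics/w6.png

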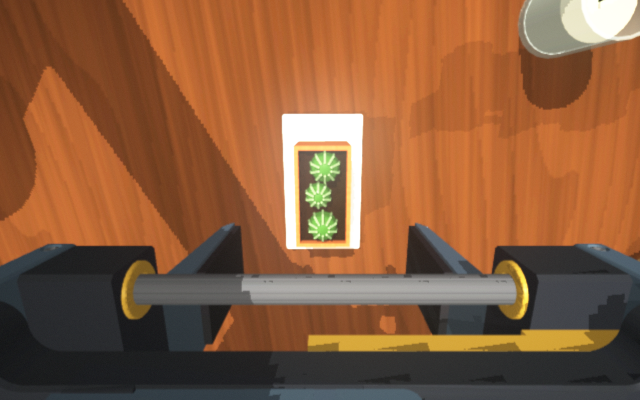

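The view shows the oblong pot, rim columns 294–352 and rows 143–247, centred and parallel on the oblong saucer (columns 283–363). Measured rim centre is (419.6, −292.5) mm against saucer (419.8, −292.7) mm. Now the round pot.

>>> {"name": "apply_moves", "arguments": {
  "motion": [
    {"slide": [4.7, 1.6, 0], "twist": [0, 0, 0.07]},
    {"slide": [4.8, 1.2, 0], "twist": [0, 0, 0.07]},
    {"slide": [4.9, 0.9, 0], "twist": [0, 0, 0.07]},
    {"slide": [4.9, 0.6, 0], "twist": [0, 0, 0.07]},
    {"slide": [4.9, 0.2, 0], "twist": [0, 0, 0.07]}
  ]
}}

```text
time_s: 23.28
ee_pos: [0.5248, -0.0661, 0.1905]
eef_rot: [-2.673, -1.647, 0.002]
contact_force: [0.6, 0.0, -0.0]
opening: 1.001
grip_force: 0.0
```

>>> {"name": "apply_moves", "arguments": {
  "motion": [
    {"slide": [4.9, -0.2, 0], "twist": [0, 0, 0.07]},
    {"slide": [4.9, -0.5, 0], "twist": [0, 0, 0.07]},
    {"slide": [4.9, -0.8, 0], "twist": [0, 0, 0.07]},
    {"slide": [4.8, -1.2, 0], "twist": [0, 0, 0.07]},
    {"slide": [4.7, -1.5, 0], "twist": [0, 0, 0.07]}
  ]
}}

```text
time_s: 23.9
ee_pos: [0.6281, 0.1577, 0.19]
eef_rot: [-2.92, -1.157, 0.004]
contact_force: [0.4, -0.1, -0.3]
opening: 1.003
grip_force: 0.0
```

>>> {"name": "apply_moves", "arguments": {
  "motion": [
    {"slide": [0, 0, 0], "twist": [0, 0, 0]},
    {"slide": [0, 0, 0], "twist": [0, 0, 0]}
  ]
}}

```text
time_s: 24.15
ee_pos: [0.6274, 0.1559, 0.1904]
eef_rot: [-2.918, -1.162, 0.004]
contact_force: [-0.2, -0.3, 0.2]
opening: 1.001
grip_force: 0.0
```

```bash
python3 w.py w7; python3 -c "
from h import *
rows([.651,.1787,.028],43,1,dec=(2,3))"
```

```text
[0.62744039 0.15586435 0.19041157] [-2.91849412 -1.16189669  0.00398049] 24.15 [ 1.51311404e-01  5.46788094e-01  1.31525346e+00 -2.76707264e-04
  1.28209107e+00  9.64425968e-01] [-0.17607475 -0.30423751  0.15824529]
now [627.5 155.4 190.8] yaw 43.4 tilt 0.117 q6 0.96 t 24.2 dyaw -0.4
{'slide': [3.34, -0.07, 16.28], 'twist': [0, 0, np.float64(0.006)]}
```

View pics/w7.png

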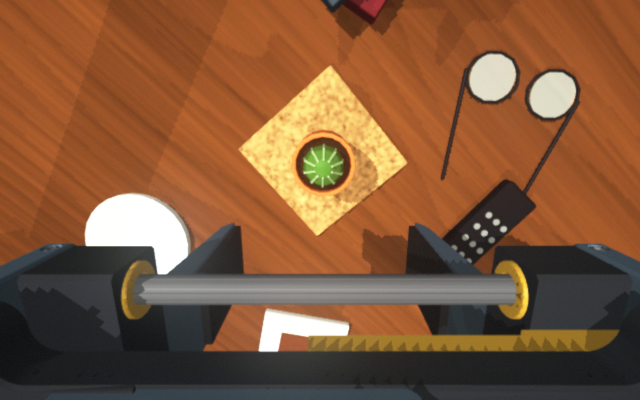

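The view shows the round pot upright in the middle of the cork mat, with its rim centred at about (323,166). The remote at (490,230) is well clear.

```bash
python3 -c "
from h import *
im,c=load('w7')
print(onz(c,[(323,166),(292,164),(355,164)],.066)*1000)
rows([*onz(c,[(323,166)],.066)[0],.028],43,1,dec=(2,3))"
```

```text
[[647.68590094 177.25035867]
 [629.89476163 198.67643581]
 [668.70610919 157.64981254]]
now [627.5 155.4 190.8] yaw 43.4 tilt 0.117 q6 0.96 t 24.2 dyaw -0.4
{'slide': [3.0, -0.19, 16.28], 'twist': [0, 0, np.float64(0.006)]}
```

>>> {"name": "apply_moves", "arguments": {
  "motion": [
    {"slide": [3.2, -0.1, 2.0], "twist": [0, 0, 0]},
    {"slide": [0, 0, 4.0], "twist": [0, 0, 0]},
    {"slide": [0, 0, 4.0], "twist": [0, 0, 0]},
    {"slide": [0, 0, 4.0], "twist": [0, 0, 0]},
    {"slide": [0, 0, 2.2], "twist": [0, 0, 0]}
  ]
}}

```text
time_s: 24.82
ee_pos: [0.6494, 0.1772, 0.0276]
eef_rot: [-2.92, -1.159, 0.005]
contact_force: [1.0, 0.4, 0.7]
opening: 1.003
grip_force: 0.0
```

>>> {"name": "apply_moves", "arguments": {
  "motion": [
    {"slide": [0, 0, 0], "twist": [0, 0, 0]},
    {"slide": [0, 0, 0], "twist": [0, 0, 0]},
    {"slide": [0, 0, 0], "twist": [0, 0, 0]},
    {"slide": [0, 0, 0], "twist": [0, 0, 0]},
    {"slide": [0, 0, 0], "twist": [0, 0, 0]}
  ],
  "gripper": 4.5,
  "squeeze": 20
}}

```text
time_s: 25.45
ee_pos: [0.6514, 0.179, 0.0311]
eef_rot: [2.919, 1.161, 0.002]
contact_force: [-1.9, -0.6, 7.3]
opening: 0.64
grip_force: 20.0
```

>>> {"name": "apply_moves", "arguments": {
  "motion": [
    {"slide": [0, 0, 0], "twist": [0, 0, 0]},
    {"slide": [0, 0, -2], "twist": [0, 0, 0]},
    {"slide": [0, 0, -3], "twist": [0, 0, 0]},
    {"slide": [0, 0, -3], "twist": [0, 0, 0]},
    {"slide": [0, 0, -3], "twist": [0, 0, 0]}
  ]
}}

```text
time_s: 26.08
ee_pos: [0.6509, 0.179, 0.1424]
eef_rot: [2.919, 1.161, 0.002]
contact_force: [1.0, -0.1, -2.2]
opening: 0.643
grip_force: 20.0
```

```bash
python3 -c "
from h import *
rows([.4308,.2654,.139],43.4,6)"
```

```text
now [650.9 179.  142.4] yaw 43.4 tilt 0.058 q6 0.99 t 26.075 dyaw 0.0
{'slide': [-1.7, -3.6, 0.1], 'twist': [0, 0, np.float64(-0.0)]}
{'slide': [-1.7, -3.5, 0.0], 'twist': [0, 0, np.float64(-0.0)]}
{'slide': [-1.6, -3.6, 0.1], 'twist': [0, 0, np.float64(-0.0)]}
{'slide': [-1.7, -3.6, 0.0], 'twist': [0, 0, np.float64(-0.0)]}
{'slide': [-1.7, -3.5, 0.1], 'twist': [0, 0, np.float64(-0.0)]}
{'slide': [-1.7, -3.6, 0.0], 'twist': [0, 0, np.float64(-0.0)]}
```

>>> {"name": "apply_moves", "arguments": {
  "motion": [
    {"slide": [-2.0, -4.3, 0], "twist": [0, 0, 0]},
    {"slide": [-2.0, -4.3, 0], "twist": [0, 0, 0]},
    {"slide": [-2.0, -4.3, 0], "twist": [0, 0, 0]},
    {"slide": [-2.0, -4.3, 0], "twist": [0, 0, 0]},
    {"slide": [-2.0, -4.2, 0], "twist": [0, 0, 0]}
  ]
}}

```text
time_s: 26.7
ee_pos: [0.4301, 0.2664, 0.1412]
eef_rot: [-2.919, -1.16, -0.002]
contact_force: [-0.2, 1.0, -2.3]
opening: 0.639
grip_force: 20.0
```

>>> {"name": "apply_moves", "arguments": {
  "motion": [
    {"slide": [0, 0, 2], "twist": [0, 0, 0]},
    {"slide": [0, 0, 3], "twist": [0, 0, 0]},
    {"slide": [0, 0, 3], "twist": [0, 0, 0]},
    {"slide": [0, 0, 1.5], "twist": [0, 0, 0]},
    {"slide": [0, 0, 0], "twist": [0, 0, 0]}
  ]
}}

```text
time_s: 27.32
ee_pos: [0.4311, 0.2658, 0.045]
eef_rot: [2.919, 1.161, -0.001]
contact_force: [-0.1, -0.1, -1.9]
opening: 0.638
grip_force: 20.0
```

```bash
python3 -c "
from h import *
rows([.4308,.2654,.036],43.4,1,dec=(2,3))"
```

```text
now [431.1 265.8  45. ] yaw 43.4 tilt 0.046 q6 1.25 t 27.325 dyaw 0.0
{'slide': [-0.05, 0.0, 0.9], 'twist': [0, 0, np.float64(-0.001)]}
```

>>> {"name": "apply_moves", "arguments": {
  "motion": [
    {"slide": [0, 0, 0.6], "twist": [0, 0, 0]},
    {"slide": [0, 0, 0.3], "twist": [0, 0, 0]},
    {"slide": [0, 0, 0], "twist": [0, 0, 0]},
    {"slide": [0, 0, 0.1], "twist": [0, 0, 0]},
    {"slide": [0, 0, 0], "twist": [0, 0, 0]}
  ]
}}

```text
time_s: 27.95
ee_pos: [0.4314, 0.2659, 0.0351]
eef_rot: [-2.919, -1.161, -0.001]
contact_force: [0.1, -0.2, 1.2]
opening: 0.638
grip_force: 20.0
```

>>> {"name": "apply_moves", "arguments": {
  "motion": [
    {"slide": [0, 0, 0.1], "twist": [0, 0, 0]},
    {"slide": [0, 0, 0], "twist": [0, 0, 0]},
    {"slide": [0, 0, 0], "twist": [0, 0, 0]}
  ]
}}

```text
time_s: 28.32
ee_pos: [0.4315, 0.2659, 0.0348]
eef_rot: [2.919, 1.161, 0.002]
contact_force: [-3.9, -2.8, 21.9]
opening: 0.64
grip_force: 20.0
```

>>> {"name": "apply_moves", "arguments": {
  "motion": [
    {"slide": [0, 0, 0], "twist": [0, 0, 0]},
    {"slide": [0, 0, 0], "twist": [0, 0, 0]},
    {"slide": [0, 0, 0], "twist": [0, 0, 0]},
    {"slide": [0, 0, 0], "twist": [0, 0, 0]}
  ],
  "gripper": 9.12
}}

```text
time_s: 28.82
ee_pos: [0.4312, 0.2659, 0.0338]
eef_rot: [-2.919, -1.161, 0.0]
contact_force: [0.3, -0.1, -0.1]
opening: 0.997
grip_force: 0.0
```

>>> {"name": "apply_moves", "arguments": {
  "motion": [
    {"slide": [0, 0, -3], "twist": [0, 0, 0]},
    {"slide": [0, 0, -4], "twist": [0, 0, 0]},
    {"slide": [0, 0, -5], "twist": [0, 0, 0]},
    {"slide": [0, 0, -4], "twist": [0, 0, 0]},
    {"slide": [0, 0, 0], "twist": [0, 0, 0]}
  ]
}}

```text
time_s: 29.45
ee_pos: [0.4327, 0.2666, 0.1967]
eef_rot: [-2.919, -1.161, -0.008]
contact_force: [-0.1, 0.1, -1.2]
opening: 1.004
grip_force: 0.0
```

```bash
python3 w.py w8; python3 -c "
from h import *
im,c=load('w8')
h=saucer(im,c,(320,190),60)
rim(im,c,(320,190),vmin=180,hull=h)
cv2.imwrite('pics/w8c.png',cv2.resize(cv2.cvtColor(im,cv2.COLOR_RGB2BGR)[100:260,220:420],None,fx=3,fy=3))
cv2.imwrite('pics/scene1.png',capture('scene')[:,:,::-1])"
```

```text
[0.43270163 0.26656766 0.19665212] [-2.91899475 -1.1605981  -0.00847578] 29.45 [4.34586255e-01 3.47782692e-01 1.65617820e+00 1.90539352e-05
 1.13222587e+00 1.24849971e+00] [-0.06220929  0.14613893 -1.24147534]
rect ((430.521484375, 265.2813720703125), (115.564697265625, 115.22724151611328), 10.641647338867188) circ ((430.6578369140625, 265.3702392578125), 58.255001068115234)
rim rect ((430.74859619140625, 266.39617919921875), (60.471004486083984, 55.75846481323242), 82.6243667602539) circ ((432.1427001953125, 266.7531433105469), 31.38847541809082) ell ((431.7820129394531, 266.34466552734375), (53.36650848388672, 61.27411651611328), 138.83050537109375)
```

View pics/w8c.png

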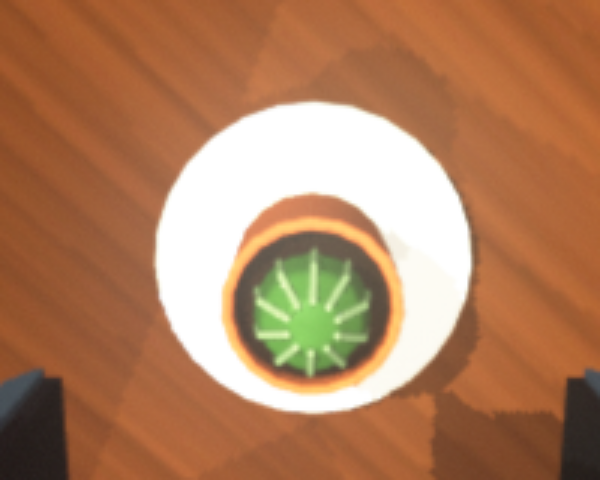

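View pics/scene1.png

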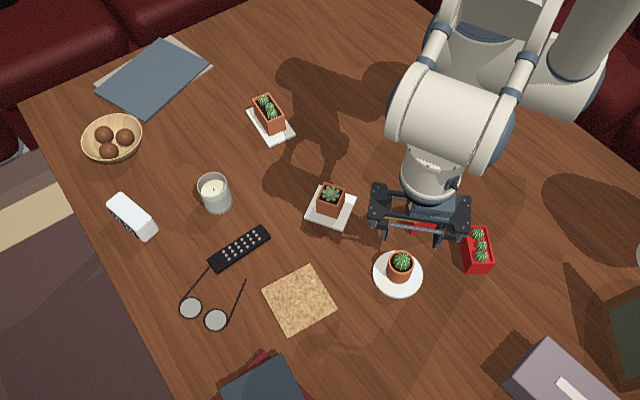

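The close-up shows the round pot upright on the round saucer, with its rim at about (313,305) in the crop. Measured rim centre is about (431, 266) mm against saucer (430.7, 265.4) mm. The scene view shows all three pots on their matching saucers, the mat empty, and the candle and remote where they were.

```bash
python3 -c "
from workcell import *
print(job_done())"
```

```text
the job is handed in; nothing more can be done
None
```

All three pots now stand upright in the middle of their own saucers, each measured within about 1.5 mm of centre. The oblong pot lies lengthwise along its saucer, the candle and remote were not moved, and the job was handed in at about 29.5 s.

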